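Set up the citrus juicer: pulp selector, splined cone, press to start

ROBOT

A 6-joint arm with a two-finger parallel gripper is mounted at the origin on a cart in front of the work surface, level with it; the furniture and walls round the work are solid. World frame = base frame: x ahead of the robot, y to its left, z up, the work surface at z = 0. Lengths are in mm, angles in rad, forces in N, time in s.
With the tool pointing down it reaches from about 300 to 950 mm from the base axis. Payload 3.1 kg.
Tool frame: the origin (TCP) lies at the very end of the fingers, on their centre line; the grasp point (between the pads) lies behind it (r.grip_depth is the z of the grasp point in the tool frame, in mm); z points along the fingers, y is the line along which they close (so a half turn about z gives the same grasp; the last joint's range is limited). The gripper opens to 85 mm and grips with 20 to 120 N. Pads are 22 mm wide; open, the fingers measure 114 mm over their backs; the gripper's body (76 mm by 85 mm) begins 54 mm behind the grasp point. The pads swing forward as they close: fully open they stand 13 mm farther back than shut.
Start: joints at [-1.36, 0.308, 1.634, -0, 1.2, -0.07], TCP at [173.175, -600.535, 231.272] pointing down, gripper open.
Joint ranges: [-3.06, 3.06], [-0.79, 1.96], [0.05, 2.63], [-1.19, 4.34], [0.05, 2.64], [-2.94, 2.94]. Speed limits (rad/s): [2.79, 2.79, 3.14, 3.14, 3.14, 3.14].

INTERFACE

Orientations are given as a rotation vector (axis times angle).
In Python, from plant import r, vision, hand_in gives the robot as it stands. The module is installed in compiled form; this text tells all that it offers.
- The arm moves only by the tool arm_command, never from a script. Its argument "commands" is a list of rows, each a list of 4 numbers: the shift along the tool's x, y, z in m, then the turn about the tool's z in rad. A call has 1 to 5 rows; each row shifts and turns the commanded pose from where the row before left it, along the tool's axes as they then stand; what a row does not reach is not made up. A row lasts 1/10 s, in which the tool goes at most 50 mm and 8.59 degrees, less where a joint would pass 70% of its speed; a pose out of reach is approached as far as the arm can. A call is refused whole if a number of a shift passes 0.05 or a number of a turn 0.15, either way. A call with a gripper value outside its range is refused whole. "claw" is the opening, from -1 (shut) to 1 (fully open), set as the call begins (left out, the last holds). The fingers move at their own pace and stop on an object; "squeeze" is the grip in N (left out, the last holds). Time passes only in rows, so rows that do not move let the fingers close. It gives the time, the measured TCP pose, the force, the opening and the grip force at its end, in the units of the state.
- r.state(): the state, without advancing time (a new reading comes with each control period).
- vision.snapshot(name): name is "scene" or "top" or "wrist"; returns the picture (384x512x3 uint8, blue, green, red); there is no depth.
- vision.camera_model(name): a dict with "intrinsics" (3x3 intrinsics, pixels), "view" (4x4, takes a point from world to camera coordinates). Camera axes: x right, y down, z forward; pixel columns grow to the right and rows downward; lengths in mm; the calibration is good to about 2 mm. The wrist camera is an equidistant fisheye: a pixel r from the principal point sees the ray r / f radians off the axis. A picture is of the moment at which its call begins: read the wrist's pose just before it. camera_model takes no time and is no camera call; for the wrist camera it gives the pose at the moment of the call.
- hand_in(): hands the job in; it is judged then, once.
The state is a dict: "clock": time; "q": joint angles; "dq": joint speeds; "effort": joint torques, N m; "eef_pos": TCP position; "tool_rot": TCP orientation; "force": force on the tool from outside, world axes, zero at the start; "ft_torque": the same for the moment, N m; "width": finger opening in mm; "grip_force": force on a finger pad.
Only numpy, scipy, OpenCV 4.12 (cv2) and the standard library are available. Lean on these libraries where they do the work, as an engineer would, in place of code of your own. Each camera call takes 0.05 s, during which the arm holds its last target. There are 200 camera calls.

TASK

Get the citrus juicer ready for oranges. First slide the pulp selector on its front deck to the middle tick; then take the larger of the two juicing cones, turn it so that the keyways underneath match the splines of the drive stem, slide it down the stem until it is fully home, and press it straight down against the start spring to the bottom of its travel. Finish while still gripping the cone and keeping it pressed down, and leave the smaller cone and the breakfast things where they are.

Things in the scene. Friction and masses are not known exactly. Their poses are not given: they have to be found in the camera images.
- juicer: White electric citrus juicer, fixed; place and yaw vary. Origin: on the worktop under the stem's axis; x points from its front deck to its round back, y to its left, z up. Housing 160 wide, x from -150 (front) to +80, deck top at z = 95. A steel strainer dish, 160 across, stands on it round the stem, rim at z = 137. On its left a spout ends over a glass, 122 from the axis.
- pulp_slider (a joint): Pulp selector, m: 0 at the right-hand end of its slot (short tick, y = -30 mm in the juicer's frame), 0.030 at the middle tick (medium length), 0.060 at the left-hand end (long tick). It moves along the juicer's +y, takes about 2 N and stays where it is left. It starts near the right-hand end.
- slider_top (a point): Centre of the top face of the pulp selector's grip: a black upright block, 12 along its travel (juicer's y), 24 across it (juicer's x), standing 18 above the deck (its top at z = 113 mm). Flat deck free on both sides of it; pinch it along its travel or push it. Three raised ticks lie in front of the slot.
- middle_tick (a point): Where slider_top must be: over the slot level with the middle tick, at slider-top height. Axes as the juicer's.
- stem_shoulder (a point): On the axis of the grey upright drive stem in the middle of the dish, at the top of its round shoulder (39 across, 130 above the worktop when not pressed), on which the cone's underside lands. x and y turn with the stem, which starts at any angle; a gear train holds it (about 0.12 N m to turn it).
- stem_tip (a point): Top of the stem, 21 above the shoulder, same axes. The stem: a round core 13 across with a tapered nose, and four splines 90 degrees apart along its own +-x and +-y, each 6 wide, reaching 12 from the axis and up to 14 above the shoulder, with slightly rounded crests.
- press_switch (a joint): How far the stem is pressed down, m: 0 (up) to 0.006 (bottom of its travel, start switch closed). A spring pushes it up with 4 N at 0 and about 9 N at 0.006.
- cone_large: Larger juicing cone, white plastic, loose, upright on its flange on the worktop, about 80 g. Origin: centre of its underside; z up through the tip. Underneath, a socket 22 deep: hole 17 across with four keyways 8.5 wide reaching 14 from the axis along its own +-x and +-y (a dark drip slot in the flange over each). It meshes in any of four positions, with 1.2 of play.
- cone_grip (a point): Grip point of the larger cone, on its axis, 36 above its underside; axes as the cone's. The ribbed dome is 52 across with upright round sides from 20 to 42 above the underside, so it can be gripped across from any direction; blunt tip at 66. Flange 74 across, 3 thick.
- cone_small: The smaller juicing cone (for lemons), same make: flange 62 across, dome 41 across, 54 high. To be left alone. The two cones swap places from start to start.
- glass: Drinking glass, 78 across, 86 high, upright under the juicer's spout; origin at the centre of its underside. Leave it.
- mug: White mug with green dots, 78 across, 93 high, to the left of the juicer and its glass. Leave it.
- jar: Jar with a black lid, 63 across, 94 high, at the right. Leave it.
- bowl: White china bowl, 118 across, 76 high, to the left in front. Leave it.
- spoon: Teaspoon, 132 long, 9 high, lying at the right. Leave it.
Mind the look-alikes: they are no part of the job. Leave any red look-alike of the cone_large alone.

How it is judged:
By the outcome, as a careful person would: the job done as asked, in the order asked, and still so for the second after the job is handed in, while the arm keeps its last pose, push and grip.
It also fails if it takes over 51 s, if anything falls off the work surface, if the arm or the gripper's body presses on something with over 40 N, if the wrist force passes 120 N, or if a joint passes its speed limit or range.

## Working session

There is one attempt and no reset: what is moved stays moved. The work goes in short steps, Python scripts to look and compute and a tool call to move; the robot and the scene stay as the last step left them, time stands still between calls to the robot, and variables do not carry over. Pictures are saved under pics/ and viewed, at most 10 in all, crops included, and the job is handed in when it is done.

Besides the shell and the picture viewer there is one more tool, called after ">>>" by a JSON object that holds its "fn" and its "kwargs", one argument or row to a line. arm_command: Moves the arm, as the interface text tells. Its arguments: {"type":"object","properties":{"commands":{"type":"array"},"claw":{"type":"number"},"squeeze":{"type":"number"}},"required":["commands"]}

```bash
mkdir -p pics; ls
python3 - <<'E'
from plant import r, vision
import cv2
print(r.state(), r.grip_depth)
for n in ("scene","top"):
    im=vision.snapshot(n); cv2.imwrite(f"pics/{n}0.png",im)
    m=vision.camera_model(n); print(n,m)
print(vision.camera_model("wrist"))
E
```

```text
pics
{'clock': 0.0, 'q': array([-1.35967417e+00,  3.09006924e-01,  1.63520735e+00, -4.58034328e-06,
        1.19970346e+00, -6.96763569e-02]), 'dq': array([-0.00070085,  0.00151676,  0.00059247,  0.00089176, -0.00089458,
       -0.00058747]), 'effort': array([-6.89096341e-04, -4.15259027e+01, -2.76665694e+01,  2.03065656e-05,
        1.02859162e-02, -2.03579651e-05]), 'eef_pos': array([ 173.01340725, -599.7083168 ,  230.03598417]), 'tool_rot': array([-3.10838350e+00, -4.39307689e-01,  2.64570015e-04]), 'force': array([-0.36727585,  0.00845464, -0.01191254]), 'ft_torque': array([-0.03537456, -0.04053312, -0.00386442]), 'grip_force': 0.0, 'width': 85.52580062547055} -18.700000000000003
scene {'intrinsics': array([[441.86496401,   0.        , 256.58673784],
       [  0.        , 441.86496401, 189.26238422],
       [  0.        ,   0.        ,   1.        ]]), 'view': array([[-8.32075779e-01, -5.54190016e-01, -2.28762702e-02,
         4.04122985e+02],
       [-2.59627633e-01,  4.25595179e-01, -8.66869215e-01,
         2.65684396e+02],
       [ 4.90146295e-01, -7.15361565e-01, -4.98010482
[... 462 characters left out ...]
73e+02],
       [ 1.73988012e-01,  1.57594296e-02, -9.84621659e-01,
         1.31587512e+03],
       [ 0.00000000e+00,  0.00000000e+00,  0.00000000e+00,
         1.00000000e+00]])}
{'intrinsics': array([[297.31863964,   0.        , 257.80552448],
       [  0.        , 297.31863964, 190.73884325],
       [  0.        ,   0.        ,   1.        ]]), 'view': array([[ 2.77891345e-01, -9.60611837e-01, -1.14021738e-03,
        -6.23667114e+02],
       [-9.21551038e-01, -2.66926274e-01,  2.81946889e-01,
        -3.63713619e+01],
       [-2.71145873e-01, -7.72998317e-02, -9.59429336e-01,
         3.79104656e+02],
       [ 0.00000000e+00,  0.00000000e+00,  0.00000000e+00,
         1.00000000e+00]])}
```

Run:
```python
import cv2
for n in ("scene","top"):
    im=cv2.imread(f"pics/{n}0.png"); cv2.imwrite(f"pics/{n}0b.png",cv2.resize(im,(800,600),interpolation=cv2.INTER_CUBIC))
```

```text
(no output)
```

View pics/top0b.png

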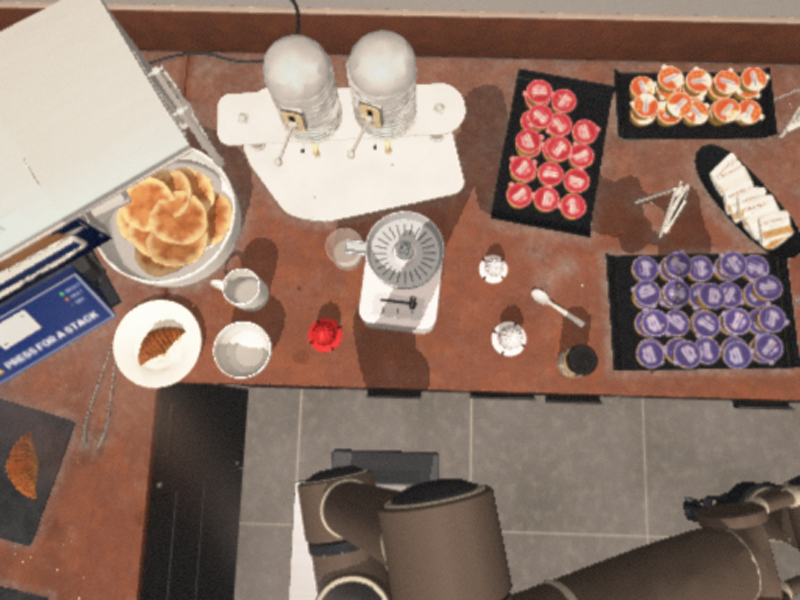

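View pics/scene0b.png

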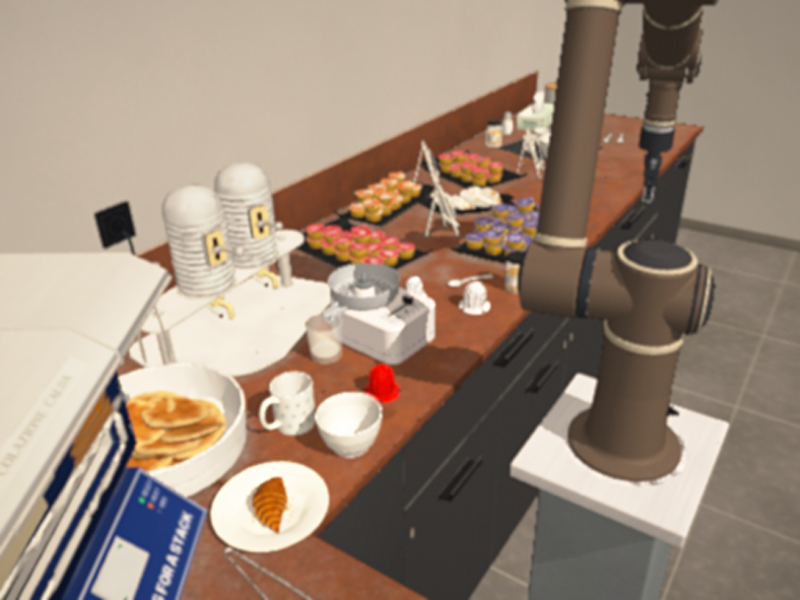

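The top view shows, in 800-px picture coordinates: the stem at (404,250), the slider knob at about (413,302), the candidate large cone at (508,338), the smaller one at (492,268), and a red decoy at (325,335). Next I'll turn these into positions.

```bash
cat > h.py <<'E'
import numpy as np, cv2
from scipy.spatial.transform import Rotation as R
def ray(m,u,v,fish=False):
    K=m['intrinsics'];V=m['view'];x=(u-K[0,2])/K[0,0];y=(v-K[1,2])/K[1,1]
    if fish:
        t=np.hypot(x,y); s=np.sin(t)/max(t,1e-9); d=np.array([x*s,y*s,np.cos(t)])
    else: d=np.array([x,y,1.])
    Rm=V[:3,:3]; return -Rm.T@V[:3,3], Rm.T@d
def bp(m,u,v,z,fish=False):
    o,d=ray(m,u,v,fish); return o+d*(z-o[2])/d[2]
def proj(m,P,fish=False):
    P=np.atleast_2d(P);K=m['intrinsics'];V=m['view'];c=P@V[:3,:3].T+V[:3,3]
    if fish:
        n=np.hypot(c[:,0],c[:,1]);t=np.arctan2(n,c[:,2]);k=t/np.maximum(n,1e-9);xy=c[:,:2]*k[:,None]
    else: xy=c[:,:2]/c[:,2:]
    return xy*K[0,0]+K[:2,2]
E
python3 - <<'E'
from h import *; from plant import r,vision
m=vision.camera_model("top");s=1/1.5625
for n,u,v,z in [("stem",404,250,151),("dish c",404,250,137),("slider",413,302,113),("big tip",508,338,66),("small tip",492,268,54),("deckFL",360,323,95),("deckFR",434,332,95),("deckBL?",366,285,95),("deckR",440,280,95),("red",325,335,60),("jar",578,360,94),("mug",243,290,93),("bowl",242,350,76)]:
    p=bp(m,u*s,v*s,z);print(n,p.round(),np.hypot(*p[:2]).round())
im=cv2.imread("pics/top0.png")[120:250,200:400]
cv2.imwrite("pics/topc.png",cv2.resize(im,(800,520),interpolation=cv2.INTER_CUBIC))
q=r.state();Rt=R.from_rotvec(q['tool_rot']).as_matrix();print(Rt.round(3))
V=vision.camera_model("wrist")['view'];print((Rt.T@(-V[:3,:3].T@V[:3,3]-q['eef_pos'])).round(1),(V[:3,:3]@Rt).round(3))
E
```

```text
stem [615. -56. 151.] 617.0
dish c [618. -55. 137.] 621.0
slider [517. -76. 113.] 523.0
big tip [ 455. -275.   66.] 532.0
small tip [ 605. -242.   54.] 652.0
deckFL [474.  30.  95.] 475.0
deckFR [ 460. -121.   95.] 475.0
deckBL? [553.  21.  95.] 553.0
deckR [ 568. -131.   95.] 582.0
red [451. 105.  60.] 463.0
jar [ 411. -411.   94.] 581.0
mug [536. 275.  93.] 602.0
bowl [414. 272.  76.] 495.0
[[ 0.961  0.277 -0.   ]
 [ 0.277 -0.961  0.002]
 [ 0.    -0.002 -1.   ]]
[  72.5   -0.5 -143.1] [[ 0.001  1.    -0.001]
 [-0.959  0.    -0.282]
 [-0.282  0.001  0.959]]
```

View pics/topc.png

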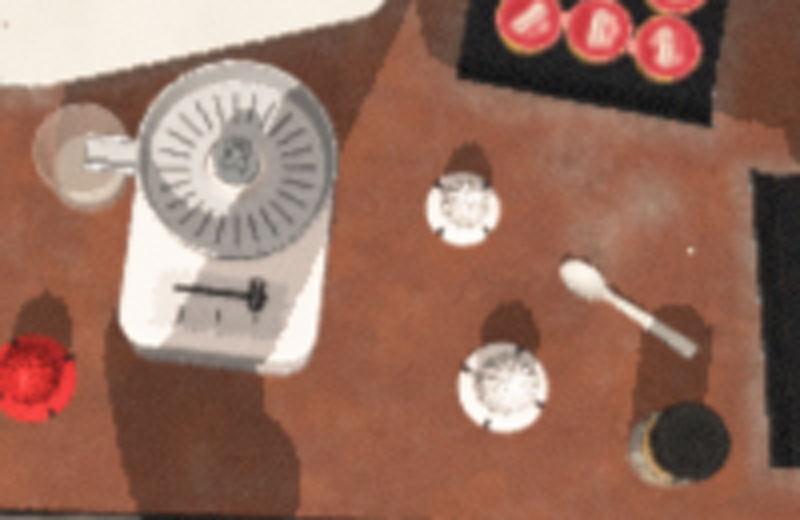

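The crop shows the front cone at (505,385) with the larger flange (about 90 px against 75 px). The stem is at (235,158) and the slider at (258,295), right of the middle tick at (218,320). All of them fit the given sizes. I'll move via the cone and look with the wrist camera.

>>> {"fn": "arm_command", "kwargs": {
  "commands": [
    [0.034, -0.032, -0.002, 0],
    [0.034, -0.032, -0.002, 0],
    [0.034, -0.032, -0.002, 0],
    [0.034, -0.032, -0.002, 0]
  ]
}}

```text
clock: 0.5
eef_pos: [268.7, -437.9, 238.7]
tool_rot: [-3.11, -0.438, 0.0]
force: [1.0, -0.2, 1.3]
width: 85.3
grip_force: 0.0
```

>>> {"fn": "arm_command", "kwargs": {
  "commands": [
    [0.034, -0.032, -0.002, 0],
    [0.034, -0.032, -0.002, 0],
    [0.034, -0.032, -0.002, 0],
    [0.034, -0.032, -0.002, 0]
  ]
}}

```text
clock: 0.9
eef_pos: [363.9, -277.3, 247.0]
tool_rot: [-3.11, -0.439, 0.0]
force: [0.3, -0.1, -0.4]
width: 85.2
grip_force: 0.0
```

```bash
cat > snap.py <<'E'
import sys,pickle; from h import *; from plant import r,vision
def snap(tag):
    s=r.state(); m=vision.camera_model("wrist"); im=vision.snapshot("wrist")
    cv2.imwrite(f"pics/{tag}.png",im); pickle.dump((s,m),open(f"{tag}.pkl","wb"))
    print(tag,s['clock'],s['eef_pos'].round(1),s['tool_rot'].round(4),s['force'].round(1),s['width'],s['grip_force']); return im,m,s
if __name__=="__main__": snap(sys.argv[1])
E
python3 snap.py w1
```

```text
w1 0.9 [ 363.9 -277.3  247. ] [-3.1105e+00 -4.3880e-01  1.0000e-04] [ 0.3 -0.1 -0.4] 85.15953332336872 0.0
```

>>> {"fn": "arm_command", "kwargs": {
  "commands": [
    [0.034, -0.032, -0.002, 0],
    [0.034, -0.032, -0.002, 0],
    [0.034, -0.032, -0.002, 0],
    [0.034, -0.032, -0.002, 0],
    [0.034, -0.032, -0.002, 0]
  ]
}}

```text
clock: 1.45
eef_pos: [483.0, -76.8, 257.1]
tool_rot: [3.111, 0.44, -0.0]
force: [0.6, -0.1, 0.5]
width: 85.6
grip_force: 0.0
```

>>> {"fn": "arm_command", "kwargs": {
  "commands": [
    [0, 0, 0, 0.14],
    [0, 0, 0, 0.14],
    [0, 0, 0, 0.09],
    [0, 0, 0, 0]
  ]
}}

```text
clock: 1.85
eef_pos: [482.2, -78.2, 256.7]
tool_rot: [-3.138, 0.139, 0.002]
force: [-0.8, -0.6, -0.7]
width: 85.4
grip_force: 0.0
```

```bash
python3 snap.py w2
python3 - <<'E'
import cv2,numpy as np,pickle; from h import *
a=cv2.imread("pics/w1.png");b=cv2.imread("pics/w2.png")
s,m=pickle.load(open("w1.pkl","rb"));print(proj(m,[455,-275,0],True))
s,m=pickle.load(open("w2.pkl","rb"));print(proj(m,[[615,-56,140],[517,-76,100]],True))
cv2.imwrite("pics/w12.png",np.hstack([cv2.resize(a,(400,300)),cv2.resize(b,(400,300))]))
E
```

```text
w2 1.85 [482.2 -78.2 256.7] [-3.1383e+00  1.3890e-01  1.7000e-03] [-0.8 -0.6 -0.7] 85.36139171870673 0.0
[[275.80790692  93.91672239]]
[[219.26112804  41.1159164 ]
 [253.10783679 142.98387967]]
```

```bash
cat >> h.py <<'E'
def ortho(im,m,cx,cy,z,half=50,px=4,fish=True):
    # top-down map: col -> -y world (right), row -> -x world (down); centre (cx,cy)
    n=2*half*px; i=(np.arange(n)+.5)/px-half
    Y,X=np.meshgrid(cy-i,cx-i); P=np.stack([X,Y,np.full_like(X,z)],-1).reshape(-1,3)
    q=proj(m,P,fish).reshape(n,n,2).astype(np.float32)
    return cv2.remap(im,q[...,0],q[...,1],cv2.INTER_CUBIC)
E
python3 - <<'E'
import pickle; from h import *
a=cv2.imread("pics/w1.png");b=cv2.imread("pics/w2.png")
s,m1=pickle.load(open("w1.pkl","rb"));s,m2=pickle.load(open("w2.pkl","rb"))
P=[ortho(a,m1,455,-275,3,50,3),ortho(b,m2,615,-56,144,50,3),ortho(b,m2,510,-60,113,50,3),ortho(b,m2,510,-60,95,50,3)]
cv2.imwrite("pics/o1.png",np.vstack([np.hstack(P[:2]),np.hstack(P[2:])]))
E
```

```text
(no output)
```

View pics/o1.png

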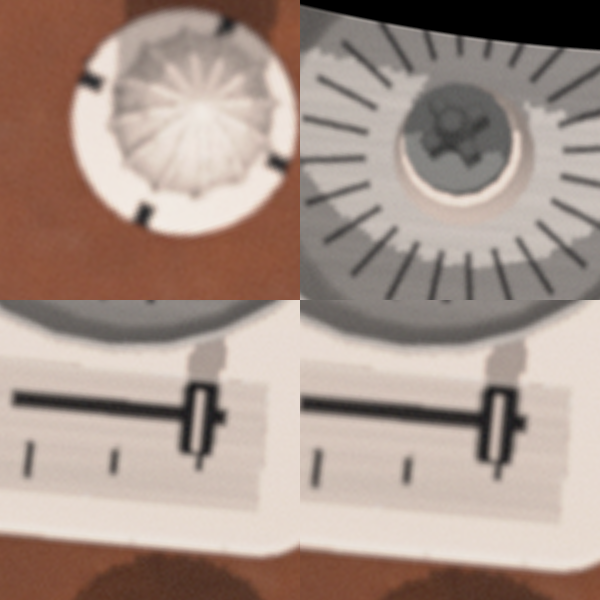

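The ortho views give (3 px/mm):
- **Slider:** top at (200,418), i.e. world (520.7, −76.7).
- **Middle tick:** at (407,470), i.e. (503.3, −45.7). Juicer yaw is −0.09.
- **Cone:** flange centre at (184,121), i.e. (464.7, −286.5), with slots at −0.41 rad. Flange diameter reads 75 mm, as it should.

The stem is near (616, −56). Next, pinch the slider.

>>> {"fn": "arm_command", "kwargs": {
  "commands": [
    [0.018, -0.0024, 0.03, 0],
    [0.018, -0.0024, 0.03, 0],
    [0, 0, 0.03, 0],
    [0, 0, 0.03, 0]
  ],
  "claw": -0.2,
  "squeeze": 20
}}

```text
clock: 2.3
eef_pos: [519.2, -77.1, 136.1]
tool_rot: [3.139, -0.137, 0.001]
force: [-0.6, -0.3, 0.8]
width: 34.2
grip_force: 0.0
```

>>> {"fn": "arm_command", "kwargs": {
  "commands": [
    [0, 0, 0.02, 0],
    [0, 0, 0.015, 0],
    [0, 0, 0, 0]
  ]
}}

```text
clock: 2.6
eef_pos: [516.3, -76.6, 99.6]
tool_rot: [-3.137, 0.138, 0.01]
force: [-1.3, -0.3, 0.2]
width: 34.2
grip_force: 0.0
```

>>> {"fn": "arm_command", "kwargs": {
  "commands": [
    [0, 0, 0, 0],
    [0, 0, 0, 0],
    [0, 0, 0, 0],
    [0, 0, 0, 0],
    [0, 0, 0, 0]
  ],
  "claw": -1
}}

```text
clock: 3.1
eef_pos: [519.6, -77.1, 103.2]
tool_rot: [3.138, -0.14, 0.003]
force: [-0.2, -0.6, 2.4]
width: 11.1
grip_force: 24.5
```

>>> {"fn": "arm_command", "kwargs": {
  "commands": [
    [0, -0.006, 0, 0],
    [0, -0.008, 0, 0],
    [0, -0.008, 0, 0],
    [0, -0.0075, 0, 0],
    [0, 0, 0, 0]
  ]
}}

```text
clock: 3.6
eef_pos: [522.5, -45.7, 103.1]
tool_rot: [-3.137, 0.139, -0.003]
force: [0.2, 0.6, 6.1]
width: 11.2
grip_force: 25.1
```

Run:
```python
from snap import *
b,m,s=snap("w3")
P=[ortho(b,m,510,-50,113,50,3),ortho(b,m,510,-50,95,50,3)]
cv2.imwrite("pics/o2.png",np.hstack(P))
```

```text
w3 3.6 [522.5 -45.7 103.1] [-3.1373e+00  1.3890e-01 -3.0000e-03] [0.2 0.6 6.1] 11.196570716799322 25.051709711551666
```

View pics/o2.png

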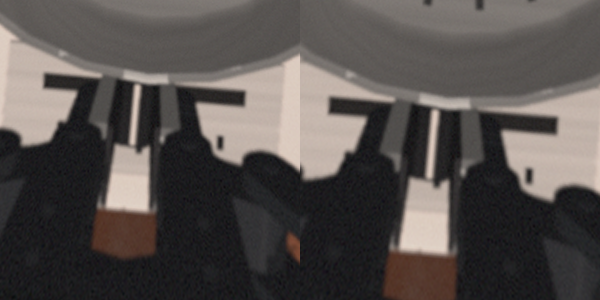

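The slider's white strip now stands at about (433,150), in line with the middle tick, whose end shows at (437,183). The view is half hidden, so I'll release, rise, and check.

>>> {"fn": "arm_command", "kwargs": {
  "commands": [
    [0, 0, 0, 0],
    [0, 0, 0, 0]
  ],
  "claw": -0.3
}}

```text
clock: 3.85
eef_pos: [520.9, -46.4, 101.7]
tool_rot: [-3.138, 0.139, 0.002]
force: [0.2, -0.4, 0.1]
width: 29.8
grip_force: 0.0
```

>>> {"fn": "arm_command", "kwargs": {
  "commands": [
    [0, 0, -0.04, 0],
    [0, 0, -0.04, 0],
    [0.015, 0, -0.04, 0],
    [0.015, 0, -0.02, 0],
    [0, 0, 0, 0]
  ],
  "claw": 1
}}

```text
clock: 4.35
eef_pos: [555.3, -50.3, 246.3]
tool_rot: [3.138, -0.14, 0.014]
force: [-0.4, 0.2, -1.3]
width: 85.5
grip_force: 0.0
```

Run:
```python
from snap import *
b,m,s=snap("w4")
P=[ortho(b,m,510,-50,113,35,5),ortho(b,m,510,-50,95,35,5)]
Q=[ortho(b,m,616,-56,144,25,7),ortho(b,m,616,-56,130,25,7)]
im=np.full((700,700,3),0,np.uint8);im[:350]=np.hstack(P);im[350:]=np.hstack(Q)
cv2.imwrite("pics/o3.png",cv2.resize(im,(600,600),interpolation=cv2.INTER_AREA))
```

```text
w4 4.35 [555.3 -50.3 246.3] [ 3.1377 -0.1399  0.0143] [-0.4  0.2 -1.3] 85.53255794441827 0.0
```

View pics/o3.png

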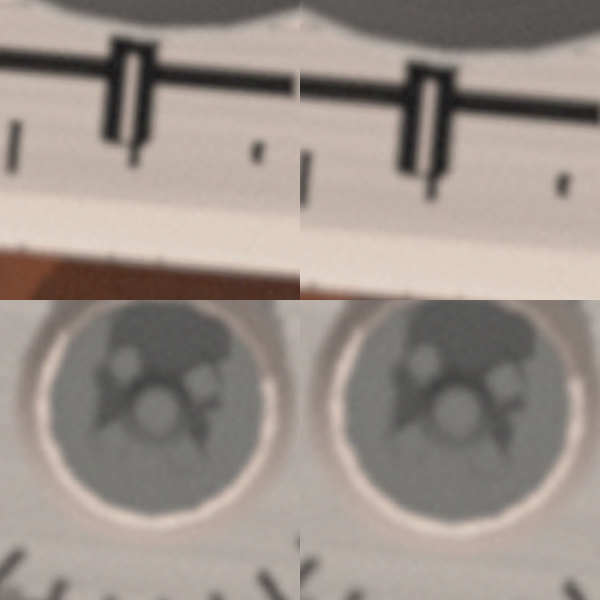

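The slider top at (131,92) looks about 2 mm left of the tick line at (131,190) once yaw is allowed for. The stem is seen at (457,410) but blurred. I'll go lower, settle and average a few frames.

>>> {"fn": "arm_command", "kwargs": {
  "commands": [
    [0, 0, 0.035, 0],
    [0, 0, 0.03, 0],
    [0, 0, 0, 0],
    [0, 0, 0, 0]
  ]
}}

```text
clock: 4.8
eef_pos: [549.1, -49.6, 175.1]
tool_rot: [-3.138, 0.14, 0.008]
force: [-0.0, -0.2, 0.4]
width: 85.5
grip_force: 0.0
```

Run:
```python
from snap import *
L=[snap(f"w5{i}") for i in range(6)]
av=lambda *a,**k: np.mean([ortho(b,m,*a,**k).astype(float) for b,m,s in L],0)
P=[av(510,-50,113,35,5),av(510,-50,95,35,5)]
Q=[av(619,-56,144,20,10),av(619,-56,130,25,8)]
Q[0]=cv2.createCLAHE(3,(2,2)).apply(cv2.cvtColor(Q[0].astype(np.uint8),cv2.COLOR_BGR2GRAY));Q[1]=Q[1].astype(np.uint8)
Q[0]=cv2.cvtColor(Q[0],cv2.COLOR_GRAY2BGR)
im=np.zeros((750,800,3),np.uint8);im[:350,:700]=np.hstack(P);im[350:]=np.hstack(Q)
cv2.imwrite("pics/o4.png",cv2.resize(im,(640,600),interpolation=cv2.INTER_AREA))
```

```text
w50 4.8 [549.1 -49.6 175.1] [-3.1377  0.14    0.0085] [-0.  -0.2  0.4] 85.46262364870682 0.0
w51 4.85 [550.8 -49.9 176.8] [-3.1382e+00  1.4010e-01  2.5000e-03] [ 0.8 -0.3  0.3] 85.09774557585841 0.0
w52 4.9 [551.7 -50.1 177.9] [ 3.1384e+00 -1.4010e-01  1.3000e-03] [ 0.2 -0.4 -0.1] 85.73855838949696 0.0
w53 4.95 [552.3 -50.2 178.6] [ 3.1382 -0.14    0.0035] [ 0.7 -0.9 -0.2] 85.20719256032179 0.0
w54 5.0 [552.5 -50.2 178.9] [ 3.1382 -0.1401  0.0045] [-0.3  0.  -0.3] 85.31288799738786 0.0
w55 5.05 [552.5 -50.2 178.9] [ 3.1381 -0.1401  0.0045] [ 0.2 -1.  -0.2] 85.31948311674982 0.0
```

View pics/o4.png

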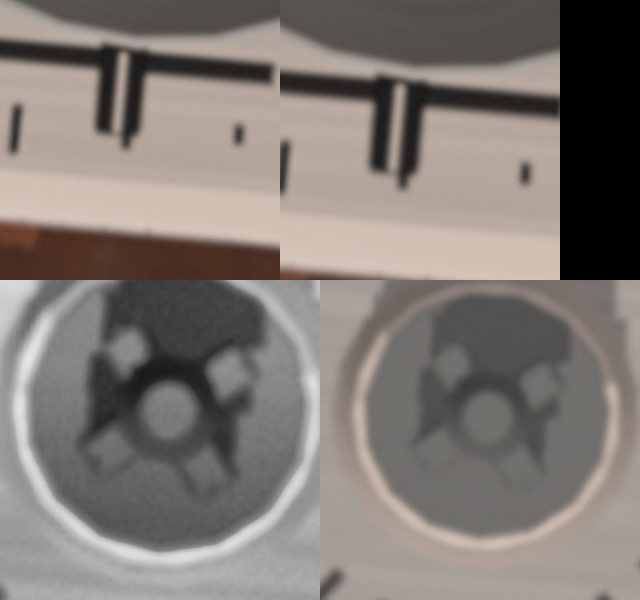

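Averaged frames resolve it. The four spline tops are at (128,352), (232,372), (110,450) and (207,472), which gives the stem axis at (622.6, −57.1) and an angle of 0.575 rad. The slider top at (121,90) against the tick at (404,170) leaves the slider about 2.6 mm too far left. I'll re-pinch it at the right spot.

>>> {"fn": "arm_command", "kwargs": {
  "commands": [
    [-0.0155, 0.0005, 0, 0],
    [-0.016, 0.0005, 0, 0],
    [0, 0, 0.03, 0],
    [0, 0, 0.03, 0],
    [0, 0, 0.017, 0]
  ],
  "claw": -0.3
}}

```text
clock: 5.6
eef_pos: [519.1, -48.1, 99.2]
tool_rot: [-3.138, 0.14, 0.002]
force: [-0.3, 0.5, 0.2]
width: 30.1
grip_force: 0.0
```

>>> {"fn": "arm_command", "kwargs": {
  "commands": [
    [0, 0, 0, 0],
    [0, 0, 0, 0],
    [0, 0, 0, 0],
    [0, 0, 0, 0]
  ]
}}

```text
clock: 6.0
eef_pos: [521.4, -48.5, 101.9]
tool_rot: [3.138, -0.14, 0.005]
force: [-0.7, -0.3, -0.3]
width: 29.5
grip_force: 0.0
```

>>> {"fn": "arm_command", "kwargs": {
  "commands": [
    [0, 0, 0, 0],
    [0, 0, 0, 0],
    [0, 0, 0, 0],
    [0, 0, 0, 0],
    [0, 0, 0, 0]
  ],
  "claw": -1
}}

```text
clock: 6.5
eef_pos: [520.8, -48.1, 101.4]
tool_rot: [-3.138, 0.14, -0.003]
force: [-0.7, 1.7, 5.2]
width: 11.2
grip_force: 24.5
```

>>> {"fn": "arm_command", "kwargs": {
  "commands": [
    [0, 0, 0, 0],
    [0, 0, 0, 0]
  ],
  "claw": -0.3
}}

```text
clock: 6.7
eef_pos: [519.5, -48.3, 100.0]
tool_rot: [3.138, -0.14, -0.001]
force: [0.1, -0.6, -1.0]
width: 29.9
grip_force: 0.0
```

>>> {"fn": "arm_command", "kwargs": {
  "commands": [
    [0, 0, -0.03, 0],
    [0, 0, -0.04, 0],
    [0.03, 0, -0.007, 0],
    [0, 0, 0, 0],
    [0, 0, 0, 0]
  ],
  "claw": 1
}}

```text
clock: 7.2
eef_pos: [549.6, -51.0, 176.9]
tool_rot: [3.138, -0.14, -0.002]
force: [-0.7, 0.3, 0.5]
width: 84.9
grip_force: 0.0
```

>>> {"fn": "arm_command", "kwargs": {
  "commands": [
    [0, 0, 0, 0],
    [0, 0, 0, 0]
  ]
}}

```text
clock: 7.4
eef_pos: [548.0, -50.7, 175.7]
tool_rot: [-3.138, 0.14, 0.005]
force: [0.0, -0.1, 0.4]
width: 85.4
grip_force: 0.0
```

```bash
cat > sl.py <<'E'
from snap import *
def meas(L):
    av=lambda *a,**k: np.mean([ortho(b,m,*a,**k).astype(float) for b,m,s in L],0).mean(2)
    for z in (113,95):
        g=av(510,-50,z,35,5); n,lab,st,c=cv2.connectedComponentsWithStats((g<110).astype(np.uint8))
        for i in range(1,n):
            if 20<st[i,4]<20000: print(z,'bbox mm',(st[i,:4]/5).round(1),'c world',(510+35-c[i,1]/5).round(2),(-50+35-c[i,0]/5).round(2))
        if z==113:
            # slider edges per row
            for x in (528,524,517,514):
                row=g[int((545-x)*5)]; d=np.where(row[100:250]<110)[0]+100
                print('x',x,'dark y',(-15-d.min()/5).round(2),(-15-d.max()/5).round(2))
if __name__=="__main__":
    print('old');meas([(cv2.imread(f"pics/w5{i}.png"),pickle.load(open(f"w5{i}.pkl","rb"))[1],0) for i in (4,5)])
    print('new');meas([snap(f"w6{i}") for i in range(3)])
E
python3 sl.py
```

```text
old
113 bbox mm [ 4.2  0.  65.8  9. ] c world 541.37 -55.41
113 bbox mm [ 0.   9.8 68.4 27.4] c world 526.56 -48.02
113 bbox mm [ 2.4 26.4  3.  11.8] c world 512.91 -18.76
113 bbox mm [58.8 31.4  2.   4.6] c world 511.42 -74.68
113 bbox mm [ 0.  55.8 70.  14.2] c world 480.83 -46.64
x 528 dark y -38.8 -64.8
x 524 dark y -39.4 -50.8
x 517 dark y -39.0 -50.2
x 514 dark y -38.8 -50.0
95 bbox mm [ 0.  17.8 70.  29.4] c world 517.94 -48.31
95 bbox mm [ 0.  35.6  2.4 12.6] c world 503.93 -15.87
95 bbox mm [60.2 41.   2.4  5. ] c world 501.67 -76.3
95 bbox mm [ 0.  67.6 26.2  2.4] c world 475.86 -24.13
new
w60 7.4 [548.  -50.7 175.7] [-3.1381  0.1401  0.0055] [ 0.  -0.1  0.4] 85.40179462391546 0.0
w61 7.45 [548.3 -50.7 176. ] [-3.1381  0.14    0.0045] [0.  1.2 0.5] 85.47261258319337 0.0
w62 7.5 [548.6 -50.8 176.2] [-3.1382  0.1401  0.0035] [ 0.3  0.1 -0.7] 84.98294781089422 0.0
113 bbox mm [ 4.6  0.  65.4  8.6] c world 541.49 -55.5
113 bbox mm [ 0.   9.8 68.6 27.4] c world 526.43 -48.67
113 bbox mm [ 2.4 26.6  3.2 11.8] c world 512.53 -18.94
113 bbox mm [58.6 31.6  2.2  4.4] c world 511.25 -74.62
113 bbox mm [ 0. 56. 70. 14.] c world 480.78 -46.59
x 528 dark y -35.6 -64.8
x 524 dark y -42.2 -53.6
x 517 dark y -41.6 -52.8
x 514 dark y -41.2 -52.6
95 bbox mm [ 0.  17.6 70.  29.4] c world 517.93 -49.0
95 bbox mm [ 0.  35.6  2.4 12.6] c world 503.66 -15.92
95 bbox mm [60.  41.   2.6  4.8] c world 501.64 -76.24
95 bbox mm [ 0.  67.8 26.2  2.2] c world 475.85 -24.34
```

The slider is at y = −47.7 against a tick line at −47.85, so it is set. On to the large cone.

>>> {"fn": "arm_command", "kwargs": {
  "commands": [
    [-0.021, 0.04, -0.006, 0],
    [-0.021, 0.04, -0.006, 0],
    [-0.021, 0.04, -0.006, 0]
  ]
}}

```text
clock: 7.85
eef_pos: [475.3, -165.5, 195.2]
tool_rot: [3.139, -0.137, -0.001]
force: [0.4, -0.3, 0.0]
width: 84.9
grip_force: 0.0
```

>>> {"fn": "arm_command", "kwargs": {
  "commands": [
    [-0.021, 0.04, 0, 0],
    [-0.021, 0.04, 0.0, 0],
    [-0.021, 0.04, 0.0, 0],
    [0, 0, 0, 0],
    [0, 0, 0, 0]
  ]
}}

```text
clock: 8.35
eef_pos: [402.2, -279.4, 195.2]
tool_rot: [-3.138, 0.145, -0.0]
force: [-0.1, -0.3, 0.3]
width: 85.6
grip_force: 0.0
```

>>> {"fn": "arm_command", "kwargs": {
  "commands": [
    [0, 0, 0, 0],
    [0, 0, 0, 0]
  ]
}}

```text
clock: 8.55
eef_pos: [403.5, -277.6, 195.1]
tool_rot: [-3.138, 0.137, 0.0]
force: [0.2, 0.0, 0.2]
width: 85.2
grip_force: 0.0
```

```bash
cat > cone.py <<'E'
from snap import *
def meas(L,cx=464.7,cy=-286.5,z=3):
    # flange outline circle and slots: dark blobs at r~33-37
    for k in range(2):
        g=np.mean([ortho(b,m,cx,cy,z,50,6).astype(float) for b,m,s in L],0)
        th=np.deg2rad(np.arange(0,360,.5)); rr=np.arange(25,49,.1)
        sat=g.max(2)-g.min(2); X=300-6*rr[:,None]*np.cos(th); Y=300-6*rr[:,None]*np.sin(th)  # row from x, col from y
        S=cv2.remap(sat.astype(np.float32),Y.astype(np.float32),X.astype(np.float32),1)
        V=cv2.remap(g.max(2).astype(np.float32),Y.astype(np.float32),X.astype(np.float32),1)
        # outer edge: last r with low saturation (white) vs wood
        hi=S>45; edge=np.array([rr[np.where(~hi[:,i])[0].max()] if (~hi[:,i]).any() else np.nan for i in range(len(th))])
        ok=np.abs(edge-np.nanmedian(edge))<4
        A=np.c_[np.cos(th),np.sin(th),np.ones_like(th)][ok]; p=np.linalg.lstsq(A,edge[ok],rcond=None)[0]
        cx+=p[0];cy+=p[1]
    print('cone centre',round(cx,2),round(cy,2),'flange R',round(p[2],2),ok.mean())
    prof=V[(rr>31.5)&(rr<35.5)].mean(0); w=np.clip(np.median(prof)-15-prof,0,None)
    print('angle',(np.angle((w*np.exp(4j*th)).sum())/4).round(4),'dark deg',np.rad2deg(th[w>15]).round())
    return g
if __name__=="__main__":
    g=meas([snap(f"{sys.argv[1]}{i}") for i in range(3)]); cv2.imwrite(f"pics/{sys.argv[1]}o.png",g)
E
python3 cone.py w7
```

```text
w70 8.55 [ 403.5 -277.6  195.1] [-3.1381e+00  1.3710e-01  1.0000e-04] [0.2 0.  0.2] 85.21668188280749 0.0
w71 8.6 [ 403.5 -277.6  195.1] [-3.1382e+00  1.3670e-01  3.0000e-04] [-0.8  0.6 -0.7] 85.37904976566146 0.0
w72 8.65 [ 403.5 -277.7  195.2] [-3.1384e+00  1.3660e-01  2.0000e-04] [ 1.3  0.9 -0.5] 85.55447148409976 0.0
cone centre 464.95 -286.38 flange R 37.67 0.9986111111111111
angle -0.4246 dark deg [  0.   0.   1.   2.   2.   2.   3.   4.   4.   4.   5.   6.   6.   6.
   7.   7.   8.   8.   9.  10.  10.  10.  11.  12.  12.  12.  13.  14.
  14.  15.  15.  16.  16.  16.  17.  18.  18.  18.  19.  20.  20.  20.
  21.  22.  22.  22.  23.  24.  24.  24.  25.  26.  26.  26.  27.  28.
  28.  29.  29.  30.  30.  30.  31.  32.  32.  32.  33.  34.  34.  34.
  35.  36.  36.  36.  37.  38.  38.  38.  39.  40.  40.  40.  62.  63.
  63.  64.  64.  64.  65.  66.  66.  66.  67.  68.  68.  68.  69.  70.
  70.  70.  71.  72.  72.  72.  73. 152. 152. 152. 153. 154. 154. 154.
 155. 156. 156. 156. 157. 158. 158. 158. 159. 160. 160. 160. 161. 162.
 162. 240. 240. 241. 242. 242. 242. 243. 244. 244. 244. 245. 246. 246.
 246. 247. 248. 248. 248. 249. 250. 250. 250. 304. 304. 305. 306. 306.
 306. 307. 308. 308. 308. 309. 310. 310. 310. 311. 312. 312. 312. 313.
 314. 314. 315. 315. 316. 316. 316. 317. 318. 318. 318. 319. 320. 320.
 320. 321. 322. 322. 322. 323. 324. 324. 324. 325. 326. 326. 326. 327.
 328. 328. 328. 329. 330. 330. 330. 331. 332. 332. 333. 333. 334. 334.
 334. 335. 336. 336. 336. 337. 338. 338. 338. 339. 340. 340. 340. 341.
 342. 342. 342. 343. 344. 344. 344. 345. 346. 346. 346. 347. 348. 348.
 348. 349. 350. 350. 351. 351. 352. 352. 352. 353. 354. 354. 354. 355.
 356. 356. 356. 357. 358. 358. 358. 359. 360.][ WARN:0@5.840] global loadsave.cpp:1063 imwrite_ Unsupported depth image for selected encoder is fallbacked to CV_8U.
```

The cone is settled at (465.0, −286.4), with a flange radius of 37.7 mm and slot angle −0.41. It needs a +0.586 turn about tool z. Descend and grip.

>>> {"fn": "arm_command", "kwargs": {
  "commands": [
    [0.031, 0.0017, 0.02, 0],
    [0.031, 0.0017, 0.02, 0],
    [0, 0, 0.04, 0],
    [0, 0, 0.04, 0]
  ],
  "claw": 1
}}

```text
clock: 9.1
eef_pos: [466.8, -287.8, 75.0]
tool_rot: [3.137, -0.136, 0.005]
force: [0.1, -0.2, -0.7]
width: 85.2
grip_force: 0.0
```

>>> {"fn": "arm_command", "kwargs": {
  "commands": [
    [0, 0, 0.03, 0],
    [0, 0, 0.02, 0],
    [0, 0, 0.011, 0],
    [0, 0, 0, 0],
    [0, 0, 0, 0]
  ]
}}

```text
clock: 9.6
eef_pos: [465.2, -287.9, 15.0]
tool_rot: [3.138, -0.139, 0.002]
force: [-0.1, 0.0, -0.0]
width: 85.4
grip_force: 0.0
```

>>> {"fn": "arm_command", "kwargs": {
  "commands": [
    [0, 0, 0, 0],
    [0, 0, 0, 0],
    [0, 0, 0, 0],
    [0, 0, 0, 0],
    [0, 0, 0, 0]
  ],
  "claw": -1,
  "squeeze": 60
}}

```text
clock: 10.1
eef_pos: [465.6, -288.6, 16.1]
tool_rot: [3.137, -0.14, 0.004]
force: [0.1, 0.1, 5.4]
width: 50.3
grip_force: 62.4
```

>>> {"fn": "arm_command", "kwargs": {
  "commands": [
    [0, 0, -0.03, 0],
    [0, 0, -0.04, 0],
    [0, 0, -0.04, 0],
    [0, 0, -0.04, 0],
    [0, 0, -0.04, 0]
  ]
}}

```text
clock: 10.6
eef_pos: [464.0, -287.5, 206.2]
tool_rot: [3.138, -0.14, 0.001]
force: [1.0, -1.0, -0.5]
width: 50.1
grip_force: 62.8
```

>>> {"fn": "arm_command", "kwargs": {
  "commands": [
    [0, 0, 0, 0],
    [0, 0, 0, 0],
    [0, 0, 0, 0],
    [0, 0, 0, 0]
  ]
}}

```text
clock: 11.0
eef_pos: [463.0, -286.7, 202.1]
tool_rot: [-3.136, 0.14, 0.005]
force: [0.2, 0.1, -1.4]
width: 49.7
grip_force: 62.8
```

Run:
```python
from snap import *
L=[snap(f"w8{i}") for i in range(3)]
s=L[-1][2]; T=s['eef_pos']; zc=T[2]-16+3
g=np.mean([ortho(b,m,T[0],T[1],zc,50,6).astype(float) for b,m,_ in L],0).astype(np.uint8)
cv2.circle(g,(300,300),222,(0,255,0),1)
cv2.imwrite("pics/o5.png",g)
```

```text
w80 11.0 [ 463.  -286.7  202.1] [-3.1361  0.14    0.0055] [ 0.2  0.1 -1.4] 49.67185219720275 62.79182084603235
w81 11.05 [ 463.1 -286.8  202.2] [-3.1362  0.1401  0.0053] [-0.1 -0.1 -0.6] 50.17377202945744 62.79125568224117
w82 11.1 [ 463.4 -286.9  202.4] [-3.1364  0.1402  0.0046] [-0.8 -0.1 -0.7] 50.34237943580047 62.791391420178115
```

View pics/o5.png

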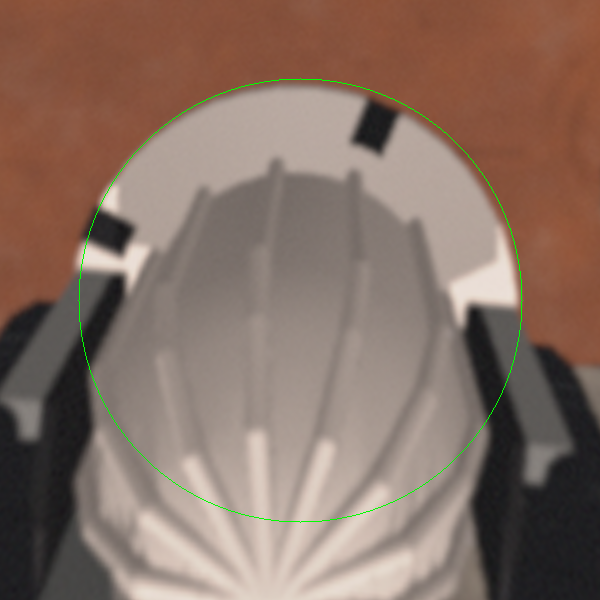

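In-hand view: slots at (376,126) and (110,230) give a cone yaw of −0.41, unchanged. The flange is centred about 1 mm behind the TCP along tool x. Carry it over the stem and turn it by 0.586.

>>> {"fn": "arm_command", "kwargs": {
  "commands": [
    [0.0199, -0.0346, 0, 0],
    [0.0199, -0.0346, 0, 0],
    [0.0199, -0.0346, 0, 0],
    [0.0199, -0.0346, 0, 0]
  ]
}}

```text
clock: 11.55
eef_pos: [556.4, -155.7, 203.5]
tool_rot: [-3.138, 0.141, 0.002]
force: [-0.2, -0.1, -1.4]
width: 50.3
grip_force: 62.8
```

>>> {"fn": "arm_command", "kwargs": {
  "commands": [
    [0.0199, -0.0346, 0, 0],
    [0.0199, -0.0346, 0, 0],
    [0.0197, -0.0348, 0, 0],
    [0, 0, 0, 0.1465],
    [0, 0, 0, 0.1465]
  ]
}}

```text
clock: 12.05
eef_pos: [624.8, -56.9, 203.0]
tool_rot: [3.083, -0.602, -0.003]
force: [0.7, -0.3, -1.5]
width: 50.2
grip_force: 62.9
```

>>> {"fn": "arm_command", "kwargs": {
  "commands": [
    [0, 0, 0, 0.1465],
    [0, 0, 0, 0.1465],
    [0, 0, 0, 0],
    [0, 0, 0, 0],
    [0, 0, 0, 0]
  ]
}}

```text
clock: 12.55
eef_pos: [624.3, -58.6, 203.9]
tool_rot: [2.965, -1.038, -0.001]
force: [-0.5, 0.3, -0.8]
width: 50.2
grip_force: 62.9
```

Run:
```python
from snap import *
L=[snap(f"w9{i}") for i in range(3)]
s=L[-1][2];Rt=R.from_rotvec(s['tool_rot']).as_matrix();print('heading',np.arctan2(Rt[1,0],Rt[0,0]),'tilt',Rt[:,2].round(4))
d=np.array([623.5,-57.8])-s['eef_pos'][:2];print('tool shift',(Rt[:2,:2].T@d).round(2))
```

```text
w90 12.55 [624.3 -58.6 203.9] [ 2.9652e+00 -1.0377e+00 -1.0000e-03] [-0.5  0.3 -0.8] 50.20960917678123 62.87181105930358
w91 12.6 [624.4 -58.7 204. ] [ 2.9650e+00 -1.0383e+00 -6.0000e-04] [-0.1  0.3 -1.2] 49.82739578909444 62.87162257824093
w92 12.65 [624.4 -58.7 204.1] [ 2.9648e+00 -1.0389e+00 -5.0000e-04] [-0.1  0.7 -1.6] 50.431066254380205 62.87243744591251
heading -0.6740867234194688 tilt [-3.e-04  0.e+00 -1.e+00]
tool shift [-1.26 -0.1 ]
```

>>> {"fn": "arm_command", "kwargs": {
  "commands": [
    [-0.0012, 0, 0.015, 0],
    [0, 0, 0.015, 0],
    [0, 0, 0.008, 0],
    [0, 0, 0, 0],
    [0, 0, 0, 0]
  ]
}}

```text
clock: 13.2
eef_pos: [623.2, -57.8, 165.5]
tool_rot: [2.964, -1.04, -0.002]
force: [-0.4, -0.4, -0.6]
width: 50.4
grip_force: 62.9
```

>>> {"fn": "arm_command", "kwargs": {
  "commands": [
    [0, 0, 0.003, 0],
    [0, 0, 0.003, 0],
    [0, 0, 0, 0],
    [0, 0, 0, 0]
  ]
}}

```text
clock: 13.6
eef_pos: [623.6, -57.9, 160.4]
tool_rot: [-2.964, 1.041, -0.0]
force: [0.2, -0.5, -0.7]
width: 50.3
grip_force: 62.9
```

>>> {"fn": "arm_command", "kwargs": {
  "commands": [
    [0, 0, 0.002, 0],
    [0, 0, 0.002, 0],
    [0, 0, 0, 0],
    [0, 0, 0, 0]
  ]
}}

```text
clock: 14.0
eef_pos: [623.5, -57.9, 156.2]
tool_rot: [2.964, -1.041, -0.0]
force: [0.6, 0.4, -0.6]
width: 50.4
grip_force: 62.9
```

>>> {"fn": "arm_command", "kwargs": {
  "commands": [
    [0, 0, 0.003, 0],
    [0, 0, 0.003, 0],
    [0, 0, 0.002, 0],
    [0, 0, 0, 0],
    [0, 0, 0, 0]
  ]
}}

```text
clock: 14.5
eef_pos: [623.5, -57.9, 148.1]
tool_rot: [2.964, -1.041, -0.0]
force: [0.9, 0.2, -0.5]
width: 50.3
grip_force: 62.9
```

>>> {"fn": "arm_command", "kwargs": {
  "commands": [
    [0, 0, 0.001, 0],
    [0, 0, 0.001, 0],
    [0, 0, 0, 0],
    [0, 0, 0, 0]
  ]
}}

```text
clock: 14.9
eef_pos: [623.5, -57.9, 146.3]
tool_rot: [2.964, -1.041, -0.0]
force: [0.5, 0.6, -0.7]
width: 50.0
grip_force: 62.9
```

>>> {"fn": "arm_command", "kwargs": {
  "commands": [
    [0, 0, 0.001, 0],
    [0, 0, 0.001, 0],
    [0, 0, 0, 0],
    [0, 0, 0, 0]
  ]
}}

```text
clock: 15.3
eef_pos: [623.7, -57.9, 144.9]
tool_rot: [-2.964, 1.041, -0.001]
force: [-1.4, 0.0, 4.5]
width: 50.3
grip_force: 63.3
```

>>> {"fn": "arm_command", "kwargs": {
  "commands": [
    [0, 0, 0.001, 0],
    [0, 0, 0.001, 0],
    [0, 0, 0, 0],
    [0, 0, 0, 0]
  ]
}}

```text
clock: 15.7
eef_pos: [623.7, -57.9, 142.7]
tool_rot: [2.964, -1.04, 0.0]
force: [-2.5, 0.5, 6.0]
width: 50.3
grip_force: 63.5
```

>>> {"fn": "arm_command", "kwargs": {
  "commands": [
    [0, 0, 0.001, 0],
    [0, 0, 0.001, 0],
    [0, 0, 0, 0],
    [0, 0, 0, 0]
  ]
}}

```text
clock: 16.1
eef_pos: [623.8, -57.9, 141.1]
tool_rot: [2.964, -1.041, 0.001]
force: [-2.6, 0.8, 7.0]
width: 49.9
grip_force: 63.6
```

>>> {"fn": "arm_command", "kwargs": {
  "commands": [
    [0, 0, 0.001, 0],
    [0, 0, 0.001, 0],
    [0, 0, 0, 0],
    [0, 0, 0, 0]
  ]
}}

```text
clock: 16.5
eef_pos: [623.8, -58.0, 140.0]
tool_rot: [2.964, -1.04, 0.001]
force: [-4.8, -0.4, 9.5]
width: 50.4
grip_force: 64.1
```

>>> {"fn": "arm_command", "kwargs": {
  "commands": [
    [0, 0, 0.001, 0],
    [0, 0, 0, 0],
    [0, 0, 0, 0]
  ]
}}

```text
clock: 16.8
eef_pos: [624.0, -58.0, 140.0]
tool_rot: [2.964, -1.04, 0.001]
force: [-5.7, 0.9, 14.1]
width: 49.9
grip_force: 64.4
```

It has bottomed: z holds at 140.0 while the force climbs past 9 N. I'll add a little margin, then check the scene.

>>> {"fn": "arm_command", "kwargs": {
  "commands": [
    [0, 0, 0.0005, 0],
    [0, 0, 0, 0],
    [0, 0, 0, 0],
    [0, 0, 0, 0],
    [0, 0, 0, 0]
  ]
}}

```text
clock: 17.3
eef_pos: [624.0, -58.0, 140.0]
tool_rot: [2.964, -1.04, 0.001]
force: [-6.4, 0.6, 16.3]
width: 50.0
grip_force: 64.6
```

Run:
```python
from snap import *
b,m,s=snap("wA")
t=vision.snapshot("top")[110:260,180:380]
cv2.imwrite("pics/f.png",np.hstack([cv2.resize(b,(400,300)),cv2.resize(t,(400,300),interpolation=cv2.INTER_CUBIC)]))
```

```text
wA 17.3 [624. -58. 140.] [ 2.9642e+00 -1.0403e+00  1.2000e-03] [-6.4  0.6 16.3] 50.03017090006149 64.59021389717236
```

View pics/f.png

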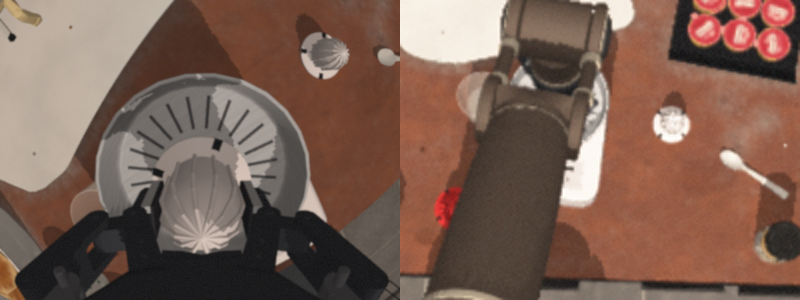

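The wrist view shows the cone seated on the stem in the dish and still gripped, with its tip at (205,235). The small cone at (325,55), the spoon and the jar are where they were. Handing in.

```bash
python3 -c "
from plant import hand_in; print(hand_in())"
```

```text
the job is handed in; nothing more can be done
None
```

The job is handed in: the pulp selector measured within about 0.2 mm of the middle tick, and the large cone is meshed on the stem, fully home, gripped and held at the bottom of the travel with about 16 N. It took 17.3 s of the 51 s, and the judge's verdict was not shown.

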